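Close the slide press

ROBOT

A 6-joint arm with a two-finger parallel gripper is mounted at the origin on a cart in front of the work surface, level with it; the furniture and walls round the work are solid. World frame = base frame: x ahead of the robot, y to its left, z up, the work surface at z = 0. Lengths are in m, angles in degrees, forces in N, time in s.
With the tool pointing down it reaches from about 0.4 to 0.925 m from the base axis. Payload 12.5 kg.
Tool frame: the origin (TCP) lies between the finger pads; the fingertips stand 11 mm ahead of it and the grasp point (between the pads) lies 8 mm behind it; x points along the fingers, y is the direction in which the jaws open and shut, and the axes are right-handed (so a half turn about x gives the same grasp; the last joint's range is limited). The gripper opens to 95 mm and grips with 3 to 60 N. Pads are 20 mm wide; open, the fingers measure 119 mm over their backs; the gripper's body (75 mm by 180 mm) begins 59 mm behind the grasp point.
Start: joints at [-79.676, 28.126, 89.318, -0, 62.55, -6.05], TCP at [0.176, -0.6, 0.226] pointing down, gripper open.
Joint ranges: [-177.58, 177.58], [-47.91, 125.51], [2.72, 160], [-65.01, 245.01], [3.68, 167.84], [-153.87, 153.87]. Speed limits (degrees/s): [127.2, 127.2, 159.86, 180, 180, 180].

INTERFACE

Orientations are given as [roll, pitch, yaw] about the fixed x, y, z axes, in that order (R = Rz(yaw) Ry(pitch) Rx(roll)).
In Python, from bench import manip, optics, finish_job gives the robot as it stands.
- The arm moves only by the shell command python3 -m pendant 'ROWS'. ROWS is JSON, one flat list of numbers, 5 for each row, row after row: the closure, from 0 (fully open) to 1 (shut), then the shift along the tool's x, y, z in m, then the turn about the tool's x in rad. A call has 1 to 5 rows; each row is the pose to reach, as a shift and turn from the pose commanded when the call began, along the tool's axes at that moment; what a row does not reach only later rows make up. A row lasts 1/10 s, in which the tool goes at most 50 mm and 8.59 degrees, less where a joint would pass 70% of its speed; a pose out of reach is approached as far as the arm can. A call with a gripper value outside its range is refused whole. The fingers move at their own pace and stop on an object; the grip force is fixed at half the most. Time passes only in rows, so rows that repeat a pose let the fingers close. It gives the time, the measured TCP pose, the force and the opening at its end, in the units of the state.
- manip.get_obs(): the state, without advancing time (a new reading comes with each control period).
- optics.capture(name): name is "scene" or "top" or "wrist"; returns a dict with "color" (480x640x3 uint8, blue, green, red), "range_z" (480x640 float32, m along the optical axis (not along the pixel's ray), 0 where there is no reading), "vertical_fov" (degrees; the focal length in pixels is half the picture's height over the tangent of half this angle, whatever the lens; pixels are square), "cx", "cy" (the principal point, pixels), "T" (4x4, takes a point from camera to world coordinates); the wrist camera has in their place "T_tool_cam" (4x4, takes a point from camera to tool coordinates, whose origin is the TCP and whose axes are the tool frame's). Camera axes: x right, y up, looking along -z (the intrinsics and any distortion apply to the point x, -y, -z); pixel columns grow to the right and rows downward; lengths in m; the calibration is good to about 2 mm. A picture is of the moment at which its call begins: read the wrist's pose just before it.
- finish_job(): hands the job in, once; it reports no verdict.
Trained networks look in the newest picture that a camera, given by its name, has taken for a name from the list of things; names that differ only in an ending like _2 or _b are one class to them, and where a whole thing is asked for, a point or a joint stands for the part that bears it (a point fixed in the world has none). Each returns a list of dicts, best first, with "p" (0 to 1); they miss things now and then, are a little off and sometimes report something else, mostly with a low value. They report only what shows in the picture. A call takes as long as a camera call.
- optics.look_for(camera, name): "pixel" ([column, row] in pixels, amid what is visible of it).
- optics.regions_of(camera, name): "mask" (480x640 bool, what is visible of it) and "pixel" ([column, row] in pixels, amid what is visible of it).
- optics.tip_of(camera, name): "pixel" ([column, row] in pixels: a listed point, or the origin of a listed thing).
The state is a dict: "time": time; "joint_positions": joint angles; "joint_vel": joint speeds; "joint_torque": joint torques, N m; "ee_pos": TCP position; "eef_rot": TCP orientation; "wrist_force": force on the tool from outside, world axes, zero at the start; "torque": the same for the moment, N m; "width": finger opening in m.
Only numpy, scipy, OpenCV 4.12 (cv2) and the standard library are available. Lean on these libraries where they do the work, as an engineer would, in place of code of your own. Each camera call takes 0.05 s, during which the arm holds its last target.

TASK

Close the slide press: take the loose top plate off its sloping rest by its grip post and lower it, level and without forcing it, over the two guide pins of the press until it lies fully home on the lower die. Keep hold of it until it is all the way down, then let go and move clear; leave the other things on the worktop where they are.

Things in the scene. Friction and masses are not known exactly. Their poses are not given: they have to be found in the camera images.
- press_base: fixed dark steel base of the slide press, 150 (x) x 200 (y) x 30 mm, origin at the centre of its underside on the worktop, z up. Two side rails run along its y; between them sits the steel lower die, 100 (x) x 170 (y) mm, its top face 40 mm above the origin, with a coated glass slide sunk in a pocket in its middle and two upright guide pins (see die_mid, pins_mid).
- die_mid (a point): middle of the base at the height of the die's top face, fixed to the base. The die floats: about 4 N sideways slides it along the base's y, up to 14 mm either way of this point. Where it stands at the start differs each time and is not reported: it has to be seen, or felt for with the plate.
- pins_mid (a point): fixed to the base, 76 mm above its underside, the height of the pins' tips. The pins stand at x = 0, y = -65 and +65 mm from the die's middle (which is up to 14 mm off this point along y): diameter 12 mm, 36 mm tall, the last 8 mm narrowing a little, to a flat 9 mm across. A plate that misses stands on the tips, its underside at this height; once the pins have entered its holes it goes lower.
- plate_grip (a point): centre of the grip post of the loose top plate: a 24 x 24 mm square post, 44 mm tall, on the middle of the plate's top. This point is half-way up the post, 22 mm above the plate's top face, 38 mm above its underside; with the press closed it is 78 mm above the base's underside. Axes are the plate's: z along the post, y along the line of its holes, x uphill at the start.
- top_plate: the same plate, origin at the centre of its underside: bare aluminium, 96 (x) x 170 (y) x 16 mm, 0.35 to 0.7 kg, two through holes of 14 mm, chamfered 1 mm, at x = 0, y = -65 and +65 mm. It starts on the rest, sloping 30 degrees. Either way round fits the pins.
- plate_rest: fixed aluminium rest, 120 x 150 mm foot, about 80 mm high, origin at the centre of its underside; its sloping face rises 30 degrees towards its +x, with a lip 8 mm high along the lower edge that stops the plate from sliding down. The plate's underside centre starts 55 mm above the origin.
- screwdriver: bystander: screwdriver, 173 mm long, lying; origin at its middle
- vial_free: bystander: small vial with black cap, 28 mm across, 56 mm tall, upright
- beaker_50: bystander: small empty glass beaker, 43 mm across, 56 mm tall
- tweezers: bystander: tweezers, 126 mm long, lying
- fitting0: bystander: small fitting, 15 mm across, 25 mm tall, upright

How it is judged:
By the outcome, as a careful person would: the job done as asked, in the order asked, and still so for the second after the job is handed in, with the robot touching nothing.
It also fails if it takes over 61 s, if anything falls off the work surface, if the arm or the gripper's body presses on something with over 40 N, if the wrist force passes 120 N, or if a joint passes its speed limit or range.

## Working session

There is one attempt and no reset: what is moved stays moved. The work goes in short steps, Python scripts to look and compute and a shell command to move; the robot and the scene stay as the last step left them, time stands still between calls to the robot, and variables do not carry over. Pictures are saved under pics/ and viewed, and the job is handed in when it is done.

```bash
ls; mkdir -p pics
python3 - <<'E'
from bench import manip, optics
import cv2,json
o=manip.get_obs(); print({k:(v if not hasattr(v,'tolist') else v.tolist()) for k,v in o.items()})
for n in ["scene","top"]:
    c=optics.capture(n); cv2.imwrite(f'pics/{n}0.png',c['color']); print(n,c['vertical_fov'],c['cx'],c['cy'],c['T'],[k for k in c])
E
```

```text
pics
{'time': 0.0, 'joint_positions': [-79.67668685394027, 28.16372875103976, 89.35258131041817, -0.0012391217341792627, 62.549563154696585, -6.051659604149949], 'joint_vel': [-0.019988633699933152, 0.03802016916124158, 0.028204839193628914, 0.0666300248334376, 0.06754381068993102, 0.09999101266260776], 'joint_torque': [-0.00027035198399971705, -61.263298988342285, -25.817981958389282, 0.0692579266615212, 0.04821317852474749, -8.228201522797463e-05], 'ee_pos': [0.17615977270357502, -0.5993952093014805, 0.22505152532209524], 'eef_rot': [-95.09589254562353, 89.93411761218904, 101.2796520484492], 'wrist_force': [0.32361496562248465, 0.3088652954157431, -0.0032497064445499197], 'torque': [-0.005791698755576895, 0.008411580892075742, -0.013590762786506436], 'width': 0.09497401105560642}
scene 47.92833977534918 321.09400295953407 232.9854727810713 [[-0.67786129  0.26874584 -0.68430968 -0.197095  ]
 [-0.73506157 -0.26513096  0.62401126  0.63065872]
 [-0.01373125  0.92600283  0.37726675  0.49715423]
 [ 0.          0.          0.          1.        ]] ['color', 'range_z', 'vertical_fov', 'cx', 'cy', 'T']
top 42.33814779766513 310.22979982404354 240.64692232213403 [[ 0.02707507  0.98711178 -0.15772531  0.31480815]
 [-0.99951245  0.02918712  0.01108938 -0.03939176]
 [ 0.01555     0.15734817  0.98742076  1.51758264]
 [ 0.          0.          0.          1.        ]] ['color', 'range_z', 'vertical_fov', 'cx', 'cy', 'T']
```

View pics/scene0.png

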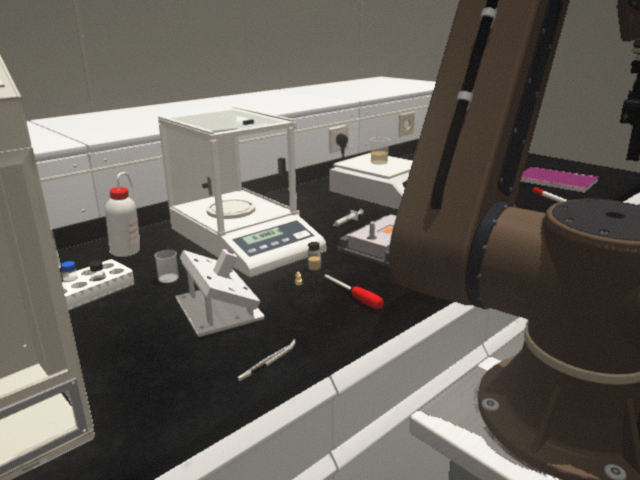

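View pics/top0.png

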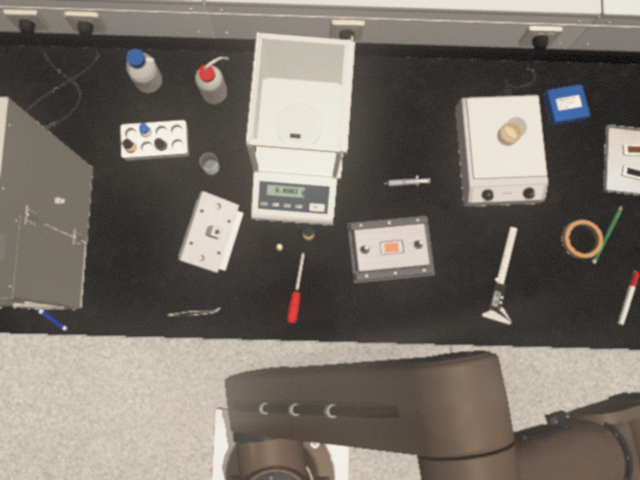

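The top view shows the rest with the plate at about (212,232) and its post at (213,232). The press is at (391,248) with pins at about (365,250) and (418,245). The beaker is at (208,162), the vial at (308,235), the screwdriver at (297,290) and the tweezers at (195,312).

```bash
cat > h.py <<'E'
import numpy as np,cv2
from scipy.spatial.transform import Rotation as R
from bench import manip, optics
def tool():
    o=manip.get_obs(); T=np.eye(4); T[:3,:3]=R.from_euler('xyz',o['eef_rot'],degrees=True).as_matrix(); T[:3,3]=o['ee_pos']; return T
def cap(n):
    T=tool() if n=='wrist' else None
    c=optics.capture(n)
    if n=='wrist': c['T']=T@c['T_tool_cam']
    c['f']=240/np.tan(np.radians(c['vertical_fov']/2)); return c
def cloud(c):
    v,u=np.mgrid[0:480,0:640]; z=c['range_z']
    P=np.stack([(u-c['cx'])/c['f']*z,-(v-c['cy'])/c['f']*z,-z,np.ones_like(z)],-1)@c['T'].T
    P=P[...,:3]; P[z==0]=np.nan; return P
def ray(c,px,zw):  # intersect pixel ray with world z
    d=c['T'][:3,:3]@np.array([(px[0]-c['cx'])/c['f'],-(px[1]-c['cy'])/c['f'],-1]); o=c['T'][:3,3]
    return o+d*(zw-o[2])/d[2]
E
python3 - <<'E'
from h import *
np.set_printoptions(precision=4,suppress=True)
c=cap('top'); P=cloud(c)
for n in ['top_plate','press_base','plate_rest','screwdriver','vial_free','beaker_50','tweezers','fitting0']:
    r=optics.regions_of('top',n)
    if not r: print(n,'none'); continue
    m=r[0]['mask']; q=P[m]; q=q[~np.isnan(q).any(1)]
    rc=cv2.minAreaRect(np.argwhere(m)[:,::-1].astype(np.float32))
    print(n,r[0]['p'],r[0]['pixel'],np.median(q,0),q.min(0),q.max(0))
    np.save(f'pics/{n}.npy',m)
for n in ['plate_grip','pins_mid','die_mid','top_plate','press_base','plate_rest']:
    r=optics.tip_of('top',n); print('tip',n,[(a['p'],a['pixel']) for a in r[:2]])
m=np.load('pics/top_plate.npy');q=P[m];q=q[~np.isnan(q).any(1)]
# robust plane
best=None;rng=np.random.default_rng(0)
for i in range(500):
    a=q[rng.choice(len(q),3,False)];n=np.cross(a[1]-a[0],a[2]-a[0]);n/=np.linalg.norm(n)+1e-12
    s=(abs((q-a[0])@n)<.003).sum()
    if best is None or s>best[0]:best=(s,n,a[0])
n=best[1]*np.sign(best[1][2]);print('plane',best[0],len(q),n,np.degrees(np.arccos(n[2])), 'uphill yaw',np.degrees(np.arctan2(-n[1],-n[0])))
print(tool())
E
```

```text
top_plate 0.98 [209.3, 232.3] [0.5578 0.185  0.0753] [0.4712 0.1226 0.0391] [0.6555 0.2491 0.1184]
press_base 0.92 [392.9, 250.1] [ 0.5363 -0.2514  0.0381] [ 0.4569 -0.3644 -0.0063] [ 0.6309 -0.1486  0.0849]
plate_rest 0.88 [228.3, 239.6] [0.5499 0.1394 0.0097] [ 0.4789  0.1145 -0.005 ] [0.6287 0.2069 0.0596]
screwdriver 0.59 [293.0, 298.7] [ 0.4032 -0.0239  0.0208] [ 0.3553 -0.0379 -0.0041] [ 0.5168 -0.0056  0.034 ]
vial_free 0.64 [309.6, 234.6] [ 0.5662 -0.0501  0.054 ] [ 0.5562 -0.0623  0.0091] [ 0.5838 -0.0379  0.0646]
beaker_50 0.75 [207.4, 161.3] [0.7422 0.201  0.0242] [ 0.715   0.1755 -0.006 ] [0.7716 0.226  0.0649]
tweezers none
fitting0 none
tip plate_grip [(0.87, [214.2, 229.8])]
tip pins_mid [(0.56, [394.4, 240.9])]
tip die_mid [(0.75, [393.4, 250.5]), (0.69, [209.0, 234.6])]
tip top_plate [(0.57, [209.6, 231.6])]
tip press_base [(0.72, [389.9, 249.3])]
tip plate_rest []
plane 1735 2838 [-0.1236 -0.4862  0.865 ] 30.11182751689232 uphill yaw 75.73580275391042
[[ 0.      0.2819 -0.9594  0.1762]
 [-0.0001 -0.9594 -0.2819 -0.5996]
 [-1.      0.0001  0.      0.2257]
 [ 0.      0.      0.      1.    ]]
```

```bash
cat >> h.py <<'E'
def plan(p,yaw=None):
    T=tool(); s=T[:3,:3].T@(np.array(p)-T[:3,3]); a=np.degrees(np.arctan2(T[1,1],T[0,1]))
    d=0 if yaw is None else -((yaw-a+180)%360-180)
    print('shift',s.round(4),'turn rad',round(np.radians(d),4),'yaw now',round(a,2),'t',manip.get_obs()['time'])
E
python3 - <<'E'
from h import *
np.set_printoptions(precision=4,suppress=True)
c=cap('wrist'); print(c['T_tool_cam'],c['vertical_fov'],c['cx'],c['cy'])
cv2.imwrite('pics/w0.png',c['color'])
c=cap('top')
for px in [(365,250),(418,245)]: print(ray(c,px,.076))
for px in [(349,221),(428,217),(354,282),(434,276)]: print(ray(c,px,.03))
plan([0.47,-0.255,0.36],-90)
E
```

```text
[[-0.0008  0.2788 -0.9603 -0.1596]
 [ 1.      0.0007 -0.0007  0.0017]
 [ 0.0005 -0.9603 -0.2788 -0.0789]
 [ 0.      0.      0.      1.    ]] 66.7876708363195 324.1504836366713 234.47741786812944
[ 0.5266 -0.185   0.076 ]
[ 0.5422 -0.3101  0.076 ]
[ 0.6039 -0.1496  0.03  ]
[ 0.6197 -0.3433  0.03  ]
[ 0.4547 -0.1642  0.03  ]
[ 0.4748 -0.3574  0.03  ]
shift [-0.1344 -0.2478 -0.379 ] turn rad 0.2858 yaw now -73.63 t 0.95
```

View pics/w0.png

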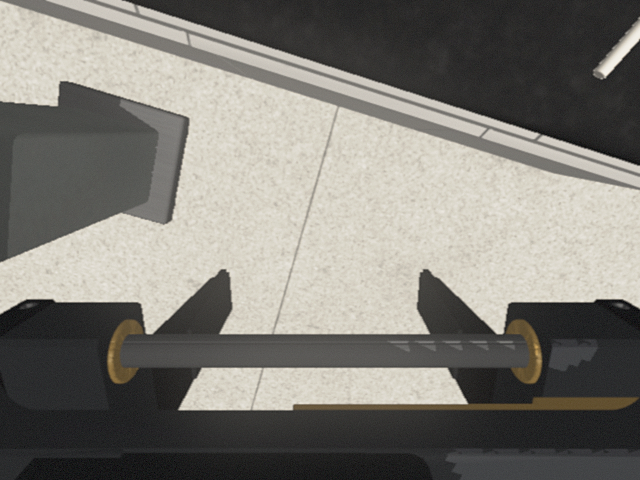

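```bash
python3 -c "
from h import *
plan([0.455,-0.25,0.30],-84)"
```

```text
shift [-0.0744 -0.2569 -0.3661] turn rad 0.1811 yaw now -73.63 t 0.95
```

```bash
python3 -m pendant '[0,-0.0744,-0.04,-0.06,0.05, 0,-0.0744,-0.08,-0.12,0.1, 0,-0.0744,-0.12,-0.17,0.18, 0,-0.0744,-0.15,-0.21,0.18, 0,-0.0744,-0.18,-0.25,0.18]'; python3 -c "
from h import *
plan([0.455,-0.25,0.30],-84)"
```

```text
time: 1.45
ee_pos: [0.3197, -0.4166, 0.2958]
eef_rot: [115.6, 89.9, -58.4]
wrist_force: [0.2, 0.2, 0.6]
width: 0.0951
shift [-0.0043 -0.1515 -0.1521] turn rad 0.0005 yaw now -83.97 t 1.45
```

```bash
python3 -m pendant '[0,0,-0.04,-0.04,0, 0,0,-0.08,-0.08,0, 0,0,-0.1,-0.1,0, 0,0,-0.1,-0.1,0, 0,0,-0.1,-0.1,0]'
python3 - <<'E'
from h import *
np.set_printoptions(precision=4,suppress=True)
c=cap('wrist'); cv2.imwrite('pics/w1.png',c['color'])
for n in ['pins_mid','die_mid','press_base']:
    r=optics.tip_of('wrist',n); print('tip',n,[(a['p'],a['pixel']) for a in r[:2]])
print(tool())
E
```

```text
time: 1.95
ee_pos: [0.4081, -0.3077, 0.2952]
eef_rot: [97.6, 90.0, -76.3]
wrist_force: [-0.1, -0.3, 0.6]
width: 0.0953
tip pins_mid [(0.75, [284.6, 59.0])]
tip die_mid [(0.7, [287.9, 68.9])]
tip press_base [(0.96, [291.7, 74.7])]
[[-0.0002  0.104  -0.9946  0.4071]
 [-0.0001 -0.9946 -0.104  -0.3092]
 [-1.      0.0001  0.0002  0.295 ]
 [ 0.      0.      0.      1.    ]]
```

View pics/w1.png

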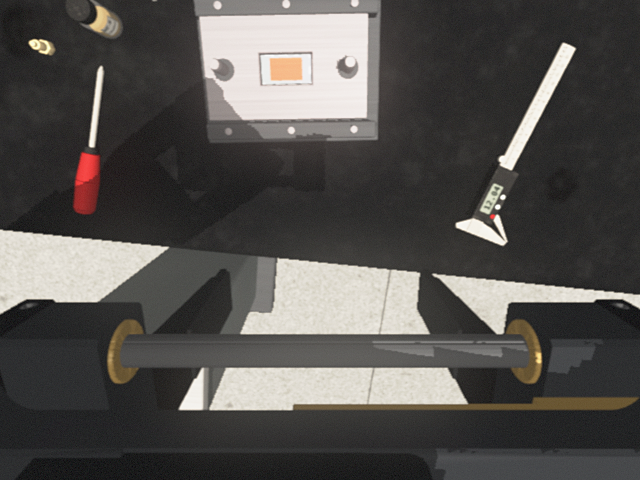

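The wrist view shows the press at (290,70), its pin tips at about (215,66) and (349,62), and free worktop in front of it. I'll move closer to measure the pins.

```bash
python3 -m pendant '[0,0.02,-0.05,-0.05,0, 0,0.04,-0.05,-0.06,0, 0,0.06,-0.05,-0.06,0, 0,0.06,-0.05,-0.06,0, 0,0.06,-0.05,-0.06,0]'
python3 - <<'E'
from h import *
np.set_printoptions(precision=4,suppress=True)
c=cap('wrist'); cv2.imwrite('pics/w2.png',c['color'])
import pickle; pickle.dump(c,open('pics/w2.pkl','wb'))
cv2.imwrite('pics/w2z.png',cv2.resize(c['color'][0:240,100:500],(800,480),interpolation=cv2.INTER_CUBIC))
print(tool())
E
```

```text
time: 2.65
ee_pos: [0.4618, -0.253, 0.2355]
eef_rot: [-6.3, 90.0, 179.7]
wrist_force: [0.2, -0.5, 1.2]
width: 0.0951
[[ 0.0008  0.1042 -0.9946  0.4619]
 [-0.0007 -0.9946 -0.1042 -0.2532]
 [-1.      0.0008 -0.0007  0.236 ]
 [ 0.      0.      0.      1.    ]]
```

View pics/w2z.png

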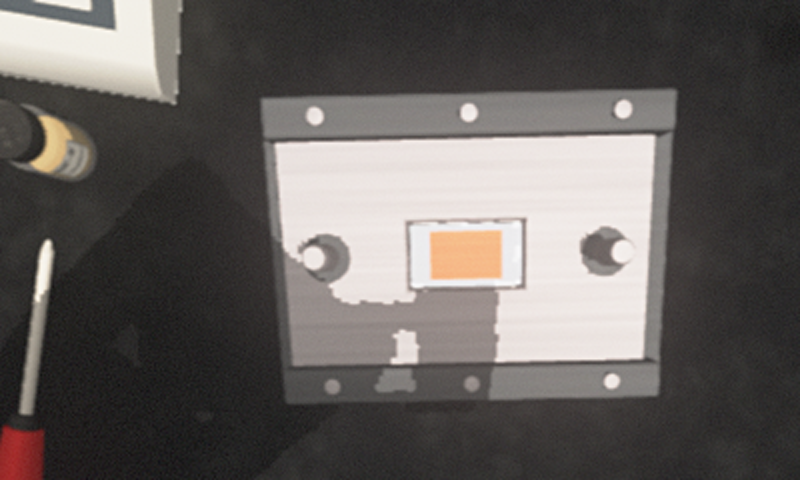

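Run:
```python
from h import *
import pickle
np.set_printoptions(precision=4,suppress=True)
c=pickle.load(open('pics/w2.pkl','rb'))
Z=lambda x,y:(x/2+100,y/2)
def pr(ps,z):
    q=[ray(c,Z(*p),z) for p in ps]
    for a in q: print(a)
    return q
def yaw(a,b): d=b-a; return np.degrees(np.arctan2(d[1],d[0])),np.linalg.norm(d)
l,r=pr([(315,258),(622,251)],.076); print('pins mid',(l+r)/2,yaw(l,r))
q=pr([(407,222),(525,219),(408,289),(525,288)],.040); print('slide',np.mean(q,0),yaw(q[0],q[1]),yaw(q[2],q[3]))
q=pr([(275,142),(655,135),(291,366),(646,360)],.040); print('die',np.mean(q,0),yaw(q[0],q[1]),yaw(q[2],q[3]))
q=pr([(262,98),(677,90),(286,403),(659,395)],.030); print('base',np.mean(q,0),yaw(q[0],q[1]),yaw(q[2],q[3]),yaw(q[0],q[2]))
# depth checks
P=cloud(c)
for p in [(315,258),(622,251),(470,320),(560,180),(470,385),(100,300)]:
    u,v=Z(*p); print(p,P[int(v),int(u)])
ce=cap('scene'); 
plan([0.50,0.15,0.30],-14.3)
```

```text
[ 0.5348 -0.1909  0.076 ]
[ 0.551  -0.3189  0.076 ]
pins mid [ 0.5429 -0.2549  0.076 ] (np.float64(-82.77993163835582), np.float64(0.12904199395754679))
[ 0.5545 -0.2261  0.04  ]
[ 0.5615 -0.2802  0.04  ]
[ 0.5246 -0.2292  0.04  ]
[ 0.5308 -0.2843  0.04  ]
slide [ 0.5428 -0.2549  0.04  ] (np.float64(-82.65136926316872), np.float64(0.0545178796095324)) (np.float64(-83.55918147405539), np.float64(0.05541562952101177))
[ 0.5822 -0.1641  0.04  ]
[ 0.6029 -0.3334  0.04  ]
[ 0.4823 -0.1757  0.04  ]
[ 0.5032 -0.3474  0.04  ]
die [ 0.5426 -0.2551  0.04  ] (np.float64(-83.056344026647), np.float64(0.17047554003806328)) (np.float64(-83.07140678685454), np.float64(0.17294338930947575))
[ 0.6013 -0.1552  0.03  ]
[ 0.6241 -0.3423  0.03  ]
[ 0.4615 -0.172   0.03  ]
[ 0.4853 -0.36    0.03  ]
base [ 0.5431 -0.2574  0.03  ] (np.float64(-83.0248142456922), np.float64(0.18846206297101536)) (np.float64(-82.79602563254724), np.float64(0.18944721214717897)) (np.float64(-173.15287323370856), np.float64(0.1407180867354606))
(315, 258) [ 0.5347 -0.1904  0.0752]
(622, 251) [ 0.5514 -0.3191  0.0751]
(470, 320) [ 0.5133 -0.26    0.0408]
(560, 180) [ 0.5798 -0.2938  0.04  ]
(470, 385) [ 0.4813 -0.2639  0.0325]
(100, 300) [ 0.5002 -0.0657 -0.    ]
shift [-0.0642 -0.397  -0.0799] turn rad -1.2169 yaw now -84.02 t 2.75
```

```bash
python3 -m pendant '[0,-0.03,-0.05,0,-0.1, 0,-0.04,-0.1,-0.01,-0.25, 0,-0.04,-0.15,-0.02,-0.4, 0,-0.04,-0.2,-0.03,-0.55, 0,-0.04,-0.25,-0.04,-0.7]'; python3 -c "
from h import *
plan([0.535,0.105,0.28],-14.3)"
```

```text
time: 3.25
ee_pos: [0.4743, -0.0105, 0.2766]
eef_rot: [122.4, 89.8, -11.1]
wrist_force: [0.8, 0.4, -0.2]
width: 0.095
shift [-0.0033 -0.0357 -0.1255] turn rad -0.5109 yaw now -43.57 t 3.25
```

```bash
python3 -m pendant '[0,0,-0.01,-0.04,-0.12, 0,0,-0.02,-0.08,-0.24, 0,0,-0.03,-0.12,-0.38, 0,0,-0.03,-0.12,-0.515, 0,0,-0.03,-0.12,-0.515]'; python3 -m pendant '[0,0,0,0,0]'
python3 - <<'E'
from h import *
import pickle
np.set_printoptions(precision=4,suppress=True)
c=cap('wrist'); pickle.dump(c,open('pics/w3.pkl','wb'))
cv2.imwrite('pics/w3.png',c['color'])
print(tool())
for n in ['plate_grip','top_plate']:
    r=optics.tip_of('wrist',n); print('tip',n,[(a['p'],a['pixel']) for a in r[:2]])
r=optics.regions_of('wrist','top_plate'); np.save('pics/wm.npy',r[0]['mask']); print(r[0]['p'])
P=cloud(c); q=P[r[0]['mask']];q=q[~np.isnan(q).any(1)]
best=None;rng=np.random.default_rng(0)
for i in range(500):
    a=q[rng.choice(len(q),3,False)];n=np.cross(a[1]-a[0],a[2]-a[0]);n/=np.linalg.norm(n)+1e-12
    s=(abs((q-a[0])@n)<.002).sum()
    if best is None or s>best[0]:best=(s,n,a[0])
k=abs((q-best[2])@best[1])<.002; qq=q[k]; m0=qq.mean(0); n=np.linalg.svd(qq-m0,full_matrices=False)[2][2]; n*=np.sign(n[2])
print(best[0],len(q),'n',n,np.degrees(np.arccos(n[2])),'uphill',np.degrees(np.arctan2(-n[1],-n[0])),m0)
# post points: height above plane 40..46mm
h=(q-m0)@n; t=q[(h>.040)&(h<.047)]; print(len(t),np.median(h[h>.03]))
y=np.cross([0,0,1],-n*[1,1,0]);y/=np.linalg.norm(y);x=np.cross(y,n)
B=np.array([x,y,n]); print(B)
for nm,s in [('post',t),('plate',qq)]:
    L=(s-m0)@B.T; xy=L[:,:2].astype(np.float32)
    print(nm,cv2.minAreaRect(xy),np.percentile(L,[1,99],axis=0))
    ctr=np.array(cv2.minAreaRect(xy)[0]); print('ctr world on plane',m0+ctr@B[:2], 'grip',m0+ctr@B[:2]+n*.022)
E
```

```text
time: 3.75
ee_pos: [0.5361, 0.0959, 0.2758]
eef_rot: [96.2, 89.9, -7.9]
wrist_force: [-0.4, -0.5, -0.7]
width: 0.0951
time: 3.85
ee_pos: [0.5357, 0.0949, 0.2758]
eef_rot: [97.5, 89.9, -7.1]
wrist_force: [0.4, -0.1, 0.5]
width: 0.095
[[ 0.0009  0.9677 -0.2522  0.5357]
 [-0.0001 -0.2522 -0.9677  0.0948]
 [-1.      0.0009 -0.0001  0.2757]
 [ 0.      0.      0.      1.    ]]
tip plate_grip [(0.8, [324.3, 123.0])]
tip top_plate [(0.75, [329.5, 108.6])]
0.71
15175 18268 n [-0.1282 -0.4827  0.8663] 29.96529765624212 uphill 75.12943627326203 [0.5649 0.1858 0.0728]
698 0.043610843767355634
[[ 0.2223  0.8373  0.4995]
 [-0.9665  0.2566  0.    ]
 [-0.1282 -0.4827  0.8663]]
post ((-0.006619705818593502, 0.0003014504909515381), (0.024552011862397194, 0.024177484214305878), 1.8957693576812744) [[-0.0181 -0.0116  0.0405]
 [ 0.0053  0.0119  0.0467]]
ctr world on plane [0.5631 0.1803 0.0695] grip [0.5603 0.1697 0.0886]
plate ((-0.006939604878425598, 2.8267502784729004e-05), (0.1703115999698639, 0.09768731892108917), 89.9405746459961) [[-0.0536 -0.0833 -0.0016]
 [ 0.041   0.0834  0.0016]]
ctr world on plane [0.5633 0.18   0.0694] grip [0.5605 0.1694 0.0884]
```

View pics/w3.png

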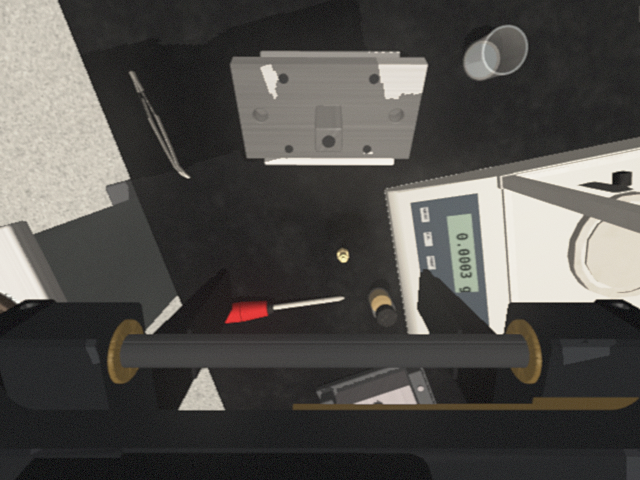

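The plate shows at (330,110), post top at (328,140), holes at (260,115) and (396,115). The grip point computes to (0.560, 0.169, 0.0885), with the plate's y axis at yaw -14.9.

```bash
python3 -c "
from h import *
plan([0.560,0.168,0.0835],-14.87)"
```

```text
shift [ 0.192   0.0051 -0.0769] turn rad 0.0064 yaw now -14.5 t 4.05
```

```bash
python3 -m pendant '[0,0,0.005,-0.04,0.006, 0,0.03,0.005,-0.077,0.006, 0,0.07,0.005,-0.077,0.006, 0,0.1,0.005,-0.077,0.006, 0,0.12,0.005,-0.077,0.006]';python3 -m pendant '[0,0,0,0,0]'; python3 -c "
from h import *
plan([0.560,0.168,0.0835],-14.87)
c=cap('wrist'); cv2.imwrite('pics/w4.png',c['color'])"
```

```text
time: 4.55
ee_pos: [0.559, 0.1687, 0.153]
eef_rot: [-62.0, 89.9, -166.8]
wrist_force: [0.1, 0.7, 1.1]
width: 0.0951
time: 4.65
ee_pos: [0.5586, 0.1684, 0.1528]
eef_rot: [-63.6, 89.7, -168.4]
wrist_force: [0.5, -0.6, -0.3]
width: 0.0949
shift [ 0.0693  0.0017 -0.0001] turn rad 0.0018 yaw now -14.77 t 4.65
```

View pics/w4.png

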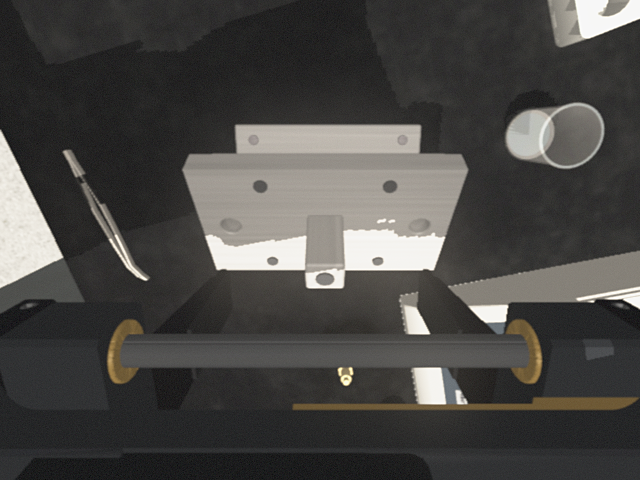

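The post at (325,250) is centred between the fingertips at (228,270) and (424,270). Descending.

```bash
python3 -m pendant '[0,0.025,0,0,0, 0,0.045,0.001,0,0, 0,0.06,0.001,0,0, 0,0.069,0.001,0,0, 0,0.069,0.001,0,0]';python3 -m pendant '[0,0,0,0,0]'; python3 -c "
from h import *
plan([0.560,0.168,0.0835],-14.87)
"
```

```text
time: 5.2
ee_pos: [0.5609, 0.1685, 0.0863]
eef_rot: [50.1, 90.0, -54.6]
wrist_force: [0.2, 0.3, 0.3]
width: 0.0952
time: 5.3
ee_pos: [0.5612, 0.1687, 0.0872]
eef_rot: [112.0, 89.9, 7.3]
wrist_force: [-0.2, 0.3, 0.8]
width: 0.0952
shift [ 0.0037 -0.001   0.001 ] turn rad 0.0032 yaw now -14.69 t 5.3
```

```bash
python3 -m pendant '[0,0.003,-0.001,0.001,0.003, 0.3,0.003,-0.001,0.001,0.003, 0.6,0.003,-0.001,0.001,0.003, 1,0.003,-0.001,0.001,0.003, 1,0.003,-0.001,0.001,0.003]';python3 -m pendant '[1,0,0,0,0,1,0,0,0,0,1,0,0,0,0,1,0,0,0,0,1,0,0,0,0]'
```

```text
time: 5.8
ee_pos: [0.5595, 0.1681, 0.0832]
eef_rot: [91.8, 90.0, -13.0]
wrist_force: [-0.5, -0.1, -0.4]
width: 0.0687
time: 6.3
ee_pos: [0.5594, 0.168, 0.083]
eef_rot: [-14.9, 90.0, -119.7]
wrist_force: [0.0, 0.7, 0.3]
width: 0.0285
```

```bash
python3 -m pendant '[1,0,0,0,0,1,0,0,0,0,1,0,0,0,0,1,0,0,0,0,1,0,0,0,0]'
```

```text
time: 6.8
ee_pos: [0.5593, 0.168, 0.083]
eef_rot: [-49.2, 90.0, -154.0]
wrist_force: [-0.7, -0.9, -0.5]
width: 0.0234
```

```bash
python3 -m pendant '[1,-0.01,0,0,0,1,-0.03,0,0,0,1,-0.06,0,0,0,1,-0.09,0,0,0,1,-0.12,0,0,0]';python3 -m pendant '[1,0,0,0,0,1,0,0,0,0]'
python3 - <<'E'
from h import *
c=cap('wrist'); cv2.imwrite('pics/w5.png',c['color'])
c=cap('scene'); cv2.imwrite('pics/s5.png',cv2.resize(c['color'][180:400,100:450],(700,440)))
E
```

```text
time: 7.3
ee_pos: [0.5591, 0.168, 0.2044]
eef_rot: [-51.5, 90.0, -156.3]
wrist_force: [0.8, 0.3, -6.7]
width: 0.0239
time: 7.5
ee_pos: [0.5591, 0.168, 0.2027]
eef_rot: [55.1, 90.0, -49.7]
wrist_force: [-0.2, -1.3, -6.4]
width: 0.0236
```

View pics/w5.png

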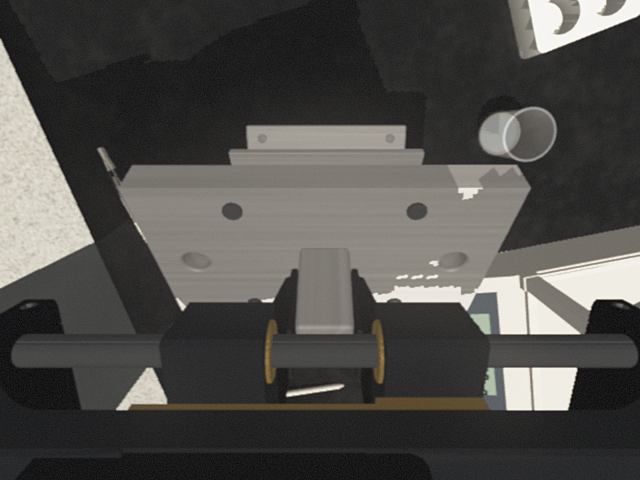

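View pics/s5.png

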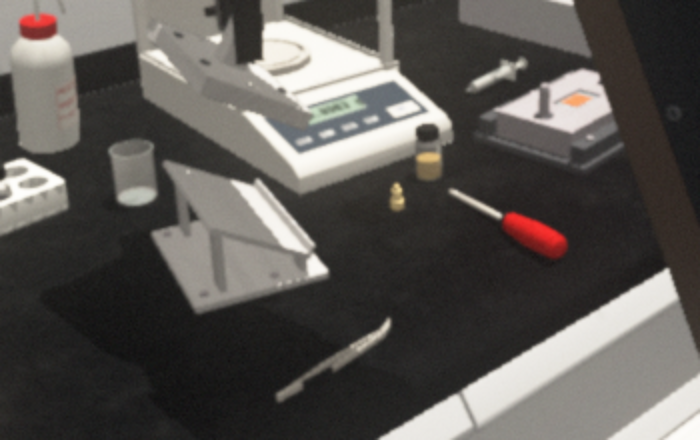

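Run:
```python
from h import *
c=cap('top'); P=cloud(c)
for u in (360,400,440):
    print(u,[(v,P[v,u].round(3).tolist()) for v in (270,290,300,320,330,334,338,342)])
plan([0.38,-0.25,0.20],-83.0)
```

```text
360 [(270, [0.483, -0.177, 0.043]), (290, [0.438, -0.182, 0.003]), (300, [0.414, -0.182, -0.003]), (320, [0.365, -0.183, 0.001]), (330, [0.341, -0.183, 0.0]), (334, [0.332, -0.184, -0.002]), (338, [0.322, -0.183, 0.002]), (342, [0.312, -0.185, -0.016])]
400 [(270, [0.487, -0.275, 0.028]), (290, [0.441, -0.28, 0.003]), (300, [0.417, -0.28, -0.002]), (320, [0.368, -0.28, 0.005]), (330, [0.344, -0.28, 0.003]), (334, [0.334, -0.28, 0.005]), (338, [0.325, -0.28, 0.0]), (342, [0.315, -0.281, -0.001])]
440 [(270, [0.493, -0.378, 0.002]), (290, [0.443, -0.377, 0.005]), (300, [0.419, -0.378, 0.004]), (320, [0.371, -0.377, 0.004]), (330, [0.347, -0.379, -0.005]), (334, [0.337, -0.378, -0.002]), (338, [0.327, -0.378, 0.001]), (342, [0.318, -0.377, 0.004])]
shift [ 0.0021 -0.0658  0.4497] turn rad 1.1896 yaw now -14.84 t 7.65
```

```bash
python3 -m pendant '[1,0,-0.02,0.04,0.1, 1,0,-0.04,0.09,0.22, 1,0,-0.05,0.14,0.36, 1,0,-0.06,0.19,0.5, 1,0,-0.06,0.24,0.64]'; python3 -m pendant '[1,0,0,0,0]'; python3 -c "
from h import *
plan([0.394,-0.265,0.20],-83.0)"
```

```text
time: 8.15
ee_pos: [0.4395, -0.044, 0.2022]
eef_rot: [-51.6, 89.9, 166.7]
wrist_force: [0.4, -1.3, -6.2]
width: 0.0237
time: 8.25
ee_pos: [0.4398, -0.0474, 0.2023]
eef_rot: [-22.0, 89.9, -164.1]
wrist_force: [0.1, 2.2, -6.5]
width: 0.0239
shift [0.0025 0.1435 0.1698] turn rad 0.5395 yaw now -52.09 t 8.25
```

```bash
python3 -m pendant '[1,0,0.03,0.04,0.12, 1,0,0.07,0.08,0.26, 1,0,0.11,0.12,0.4, 1,0,0.143,0.17,0.54, 1,0,0.143,0.17,0.54]'; python3 -m pendant '[1,0,0,0,0,1,0,0,0,0]'
python3 - <<'E'
from h import *
plan([0.394,-0.265,0.20],-83.0)
c=cap('wrist'); cv2.imwrite('pics/w6.png',c['color'])
E
```

```text
time: 8.75
ee_pos: [0.3965, -0.264, 0.2021]
eef_rot: [-21.0, 89.9, 166.1]
wrist_force: [-0.1, 0.2, -6.1]
width: 0.0242
time: 8.95
ee_pos: [0.3971, -0.2608, 0.2021]
eef_rot: [-53.0, 89.9, 134.5]
wrist_force: [0.1, 0.4, -6.2]
width: 0.0239
shift [0.0021 0.0038 0.0036] turn rad 0.0088 yaw now -82.5 t 8.95
```

View pics/w6.png

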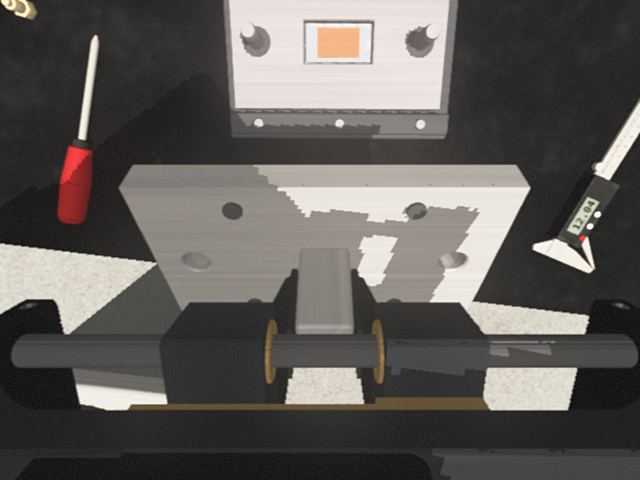

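```bash
python3 -m pendant '[1,0.03,0.002,0.01,0.009, 1,0.07,0.002,0.02,0.009, 1,0.105,0.002,0.03,0.009, 1,0.13,0.002,0.031,0.009, 1,0.143,0.002,0.031,0.009]'; python3 -m pendant '[1,0,0,0,0,1,0,0,0,0]'
python3 - <<'E'
from h import *
plan([0.365,-0.265,0.0335],-83.0)
E
```

```text
time: 9.5
ee_pos: [0.3667, -0.2653, 0.0582]
eef_rot: [-51.8, 89.8, 135.4]
wrist_force: [-0.6, 0.0, -6.4]
width: 0.0237
time: 9.7
ee_pos: [0.3675, -0.2664, 0.0603]
eef_rot: [-43.8, 90.0, 143.3]
wrist_force: [0.2, 0.1, -6.1]
width: 0.0238
shift [ 0.0268 -0.0017  0.0024] turn rad 0.0021 yaw now -82.88 t 9.7
```

```bash
python3 -m pendant '[1,0.004,0,0,0, 1,0.008,0,-0.004,0, 1,0.010,0,-0.008,0,1,0.012,0,-0.012,0,1,0.012,0,-0.012,0]'
```

```text
time: 10.2
ee_pos: [0.3799, -0.2655, 0.0487]
eef_rot: [136.2, 89.9, -36.8]
wrist_force: [1.9, 3.1, 3.6]
width: 0.0237
```

```bash
python3 -m pendant '[1,0.002,0,-0.004,0, 1,0.004,0,-0.008,0, 1,0.006,0,-0.012,0]'
```

```text
time: 10.5
ee_pos: [0.3913, -0.264, 0.0426]
eef_rot: [118.1, 90.0, -54.9]
wrist_force: [-2.5, -0.6, 3.1]
width: 0.024
```

```bash
python3 -m pendant '[1,0.003,0,-0.004,0, 1,0.005,0,-0.008,0, 1,0.007,0,-0.010,0,1,0.007,0,-0.010,0]'
python3 - <<'E'
from h import *
c=cap('wrist'); cv2.imwrite('pics/w7.png',c['color'])
E
```

```text
time: 10.9
ee_pos: [0.4015, -0.2628, 0.0351]
eef_rot: [143.4, 89.9, -29.6]
wrist_force: [3.1, 1.9, 1.4]
width: 0.0241
```

View pics/w7.png

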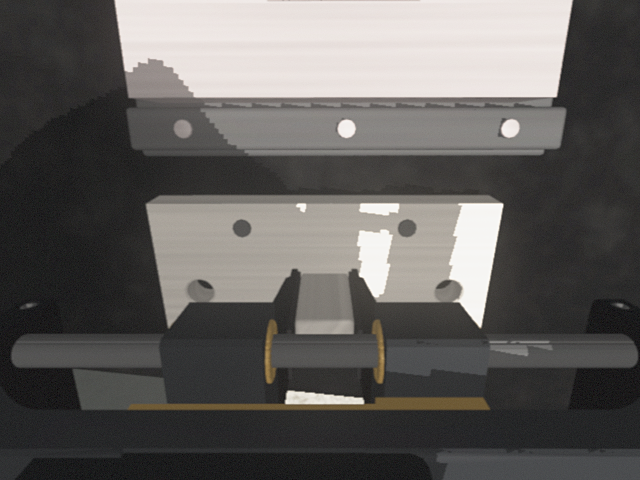

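The plate is almost flat: its far edge is at row 197 and the gap to the press is clear. I'll press it a little further so it seats on the worktop.

```bash
python3 -m pendant '[1,0.002,0,-0.002,0, 1,0.003,0,-0.002,0, 1,0.004,0,-0.002,0]'
cat >> h.py <<'E'
def tilt(c):
    P=cloud(c); m=np.zeros((480,640),bool); m[215:300,180:290]=1; m[215:300,360:480]=1
    q=P[m]; q=q[~np.isnan(q).any(1)]; rng=np.random.default_rng(0); best=None
    for i in range(400):
        a=q[rng.choice(len(q),3,False)];n=np.cross(a[1]-a[0],a[2]-a[0]);n/=np.linalg.norm(n)+1e-12
        s=(abs((q-a[0])@n)<.0015).sum()
        if best is None or s>best[0]:best=(s,n,a[0])
    qq=q[abs((q-best[2])@best[1])<.0015]; n=np.linalg.svd(qq-qq.mean(0),full_matrices=False)[2][2]; n*=np.sign(n[2])
    print('tilt',np.degrees(np.arccos(n[2])),'n',n.round(4),len(qq),'mean',qq.mean(0).round(4))
E
python3 - <<'E'
from h import *
tilt(cap('wrist')); print(tool()[:3,0])
E
```

```text
time: 11.25
ee_pos: [0.404, -0.2629, 0.0316]
eef_rot: [140.8, 89.8, -32.2]
wrist_force: [7.4, 4.2, 9.9]
width: 0.0242
tilt 1.1687837863722275 n [-0.0203 -0.0019  0.9998] 17554 mean [ 0.4221 -0.2664  0.0177]
[ 0.00241943 -0.00149013 -0.99999596]
```

```bash
python3 -m pendant '[1,0.001,0,-0.003,0, 1,0.002,0,-0.006,0]'
python3 - <<'E'
from h import *
c=cap('wrist'); tilt(c); P=cloud(c)
def fit(q):
    q=q.reshape(-1,3); q=q[~np.isnan(q).any(1)]; md=np.median(q[:,2]); q=q[abs(q[:,2]-md)<.006]
    n=np.linalg.svd(q-q.mean(0),full_matrices=False)[2][2]; n*=np.sign(n[2]); return n.round(4),q.mean(0).round(4)
print('table',fit(P[160:300,20:110]),fit(P[100:300,580:635])); print('die',fit(P[5:90,140:550]))
E
```

```text
time: 11.5
ee_pos: [0.4075, -0.262, 0.03]
eef_rot: [-8.8, 89.9, 178.3]
wrist_force: [-21.0, -5.9, 30.1]
width: 0.024
tilt 0.09647705686194562 n [-1.7e-03  3.0e-04  1.0e+00] 17850 mean [ 0.4256 -0.2654  0.0165]
table (array([-7.0e-04,  1.8e-03,  1.0e+00]), array([ 4.168e-01, -1.217e-01,  4.000e-04])) (array([ 9.0e-04, -2.9e-03,  1.0e+00]), array([ 0.4679, -0.4065,  0.0006]))
die (array([0.0209, 0.0034, 0.9998]), array([ 0.516 , -0.258 ,  0.0404]))
```

```bash
python3 -m pendant '[1,-0.005,0,0.004,0, 1,-0.02,0,0.004,0,1,-0.05,0,0.004,0,1,-0.08,0,0.004,0,1,-0.105,0,0.004,0]';python3 -m pendant '[1,0,0,0,0,1,0,0,0,0]'
python3 - <<'E'
from h import *
c=cap('wrist'); tilt(c); print(tool()); cv2.imwrite('pics/w8.png',c['color'])
E
```

```text
time: 12.05
ee_pos: [0.4046, -0.2622, 0.135]
eef_rot: [-85.5, 90.0, 101.6]
wrist_force: [-0.0, -1.2, -6.2]
width: 0.0237
time: 12.25
ee_pos: [0.4045, -0.2621, 0.1334]
eef_rot: [94.4, 90.0, -78.6]
wrist_force: [-0.5, -0.6, -6.9]
width: 0.0239
tilt 0.17977972008517476 n [-3.1e-03  7.0e-04  1.0e+00] 17788 mean [ 0.4226 -0.2654  0.1199]
[[-0.00120922  0.12229775 -0.99249272  0.40422106]
 [ 0.0010356  -0.99249276 -0.12229901 -0.26190725]
 [-0.99999873 -0.00117571  0.00107349  0.13279298]
 [ 0.          0.          0.          1.        ]]
```

View pics/w8.png

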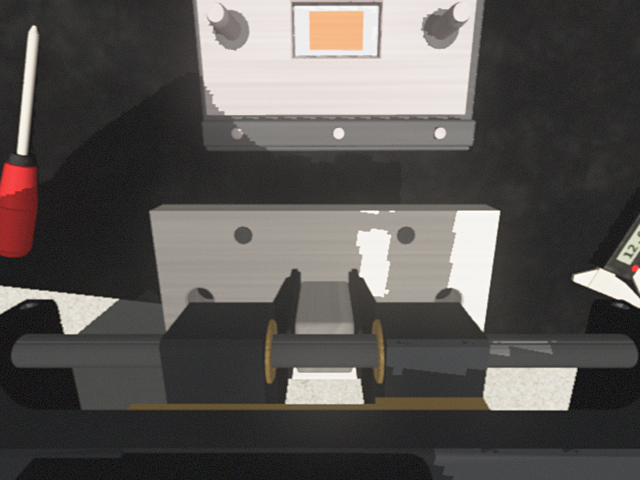

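Run:
```python
from h import *
im=cv2.imread('pics/w8.png')
a=cv2.resize(im[195:305,140:510],(740*1,220),interpolation=cv2.INTER_CUBIC)
b=cv2.resize(im[0:60,195:485],(740,153),interpolation=cv2.INTER_CUBIC)
cv2.imwrite('pics/w8z.png',np.vstack([b,a]))
```

```text
(no output)
```

View pics/w8z.png

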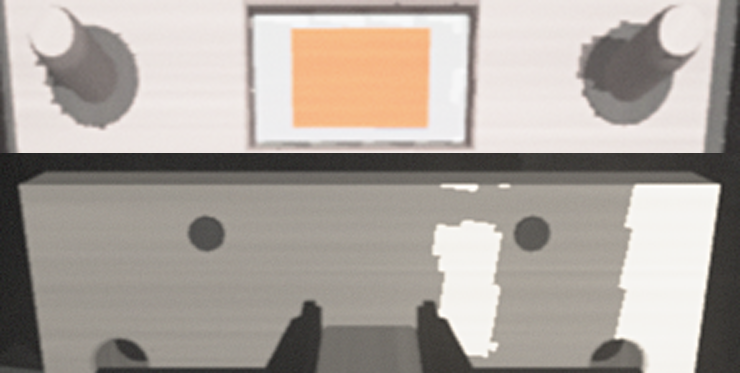

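Run:
```python
from h import *
np.set_printoptions(precision=4,suppress=True)
c=cap('wrist'); T=tool()
l,r=ray(c,(215.4,12.9),.0755),ray(c,(461.9,12.1),.0755)
A,B=ray(c,(150,211),.1197),ray(c,(500,210.5),.1197)
yw=lambda a,b:np.degrees(np.arctan2(b[1]-a[1],b[0]-a[0]))
print('pins',l,r,(l+r)/2,yw(l,r),np.linalg.norm(r-l))
print('edge',A,B,yw(A,B),np.linalg.norm(B-A))
u=(B-A)/np.linalg.norm(B-A); back=np.array([u[1],-u[0],0]); back*=-np.sign(back[0])
ctr=(A+B)/2+back*.048; print('plate ctr',ctr,'TCP',T[:3,3])
hl,hr=ray(c,(200.5,288),.1197),ray(c,(448.5,288),.1197); print('hole mid far rim',(hl+hr)/2,'->ctr',(hl+hr)/2+back*.0075,yw(hl,hr),np.linalg.norm(hr-hl))
d=(l+r)/2-ctr; d[2]=0; print('need shift world',d,'tool',T[:3,:3].T@d)
```

```text
pins [ 0.5342 -0.19    0.0755] [ 0.5504 -0.3188  0.0755] [ 0.5423 -0.2544  0.0755] -82.8434554587509 0.1298084324784995
edge [ 0.4348 -0.1749  0.1197] [ 0.4557 -0.3432  0.1197] -82.9122794734967 0.16958985885619157
plate ctr [ 0.3976 -0.265   0.1197] TCP [ 0.4042 -0.2619  0.1325]
hole mid far rim [ 0.4048 -0.2638  0.1197] ->ctr [ 0.3973 -0.2647  0.1197] -82.99020197944044 0.12792888479697898
need shift world [0.1447 0.0106 0.    ] tool [-0.0003  0.0072 -0.1449]
```

```bash
python3 -m pendant '[1,0,0.003,-0.03,0, 1,0,0.007,-0.06,0, 1,0,0.007,-0.08,0,1,0,0.007,-0.08,0]';python3 -m pendant '[1,0,0,0,0,1,0,0,0,0]'
python3 - <<'E'
from h import *
import pickle
c=cap('wrist'); tilt(c); print(tool()); cv2.imwrite('pics/w9.png',c['color']); pickle.dump(c,open('pics/w9.pkl','wb'))
cv2.imwrite('pics/w9z.png',cv2.resize(c['color'][120:320,140:510],(740,400),interpolation=cv2.INTER_CUBIC))
E
```

```text
time: 12.75
ee_pos: [0.4866, -0.259, 0.1321]
eef_rot: [-49.9, 89.9, 137.2]
wrist_force: [-0.3, -1.4, -6.7]
width: 0.024
time: 12.95
ee_pos: [0.484, -0.2592, 0.1331]
eef_rot: [-38.8, 89.9, 148.2]
wrist_force: [0.2, -0.2, -6.9]
width: 0.0235
tilt 0.06779988680425937 n [ 1.2e-03 -2.0e-04  1.0e+00] 17847 mean [ 0.5021 -0.2625  0.1195]
[[-1.29806998e-03  1.22079523e-01 -9.92519473e-01  4.84102616e-01]
 [ 7.48084967e-04 -9.92519913e-01 -1.22080556e-01 -2.59328794e-01]
 [-9.99998878e-01 -9.00958001e-04  1.19703444e-03  1.33447705e-01]
 [ 0.00000000e+00  0.00000000e+00  0.00000000e+00  1.00000000e+00]]
```

View pics/w9z.png

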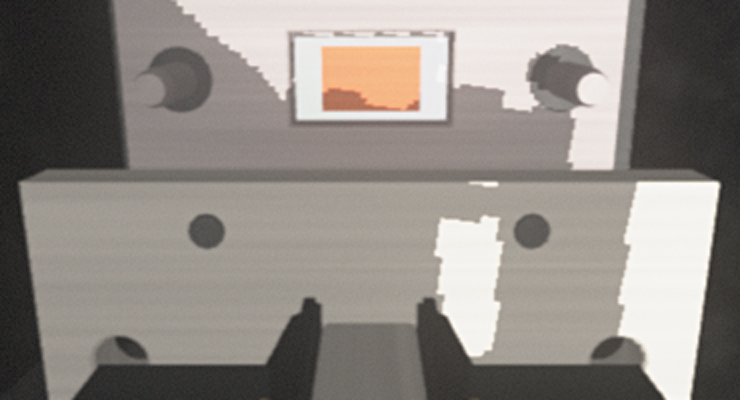

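Run:
```python
from h import *
import pickle
np.set_printoptions(precision=4,suppress=True)
c=pickle.load(open('pics/w9.pkl','rb')); T=tool()
l,r=ray(c,(215,165),.076),ray(c,(437,164.5),.076)
A,B=ray(c,(150,211),.1197),ray(c,(500,210.5),.1197)
yw=lambda a,b:np.degrees(np.arctan2(b[1]-a[1],b[0]-a[0]))
print('pins',l,r,(l+r)/2,yw(l,r),np.linalg.norm(r-l))
u=(B-A)/np.linalg.norm(B-A); back=np.array([u[1],-u[0],0]); back*=-np.sign(back[0])
ctr=(A+B)/2+back*.048; print('edge',yw(A,B),'plate ctr',ctr)
hl,hr=ray(c,(200.5,288),.1197),ray(c,(448.5,288),.1197); print('hole->ctr',(hl+hr)/2+back*.0075)
d=(l+r)/2-ctr; d[2]=0; print('need shift world',d,'tool',T[:3,:3].T@d)
```

```text
pins [ 0.5347 -0.1902  0.076 ] [ 0.5508 -0.3194  0.076 ] [ 0.5428 -0.2548  0.076 ] -82.87144979221868 0.13025807174215895
edge -82.91057545879868 plate ctr [ 0.4773 -0.2622  0.1197]
hole->ctr [ 0.477  -0.262   0.1197]
need shift world [0.0654 0.0074 0.    ] tool [-0.0001  0.0006 -0.0659]
```

```bash
python3 -m pendant '[1,0,0.0006,-0.03,0, 1,0,0.0006,-0.055,0, 1,0,0.0006,-0.066,0,1,0.01,0.0006,-0.066,0,1,0.02,0.0006,-0.066,0]';python3 -m pendant '[1,0,0,0,0,1,0,0,0,0]'
python3 - <<'E'
from h import *
c=cap('wrist'); tilt(c); print(tool()); cv2.imwrite('pics/w10.png',c['color'])
cv2.imwrite('pics/s10.png',cv2.resize(cap('scene')['color'][170:300,250:450],(800,520),interpolation=cv2.INTER_CUBIC))
E
```

```text
time: 13.5
ee_pos: [0.5494, -0.2518, 0.1131]
eef_rot: [-25.9, 89.9, 161.1]
wrist_force: [-0.3, 0.7, -7.1]
width: 0.0239
time: 13.7
ee_pos: [0.5497, -0.2521, 0.1136]
eef_rot: [-32.4, 89.9, 154.6]
wrist_force: [-0.1, 0.2, -5.7]
width: 0.0241
tilt 0.14864082904922393 n [2.6e-03 4.0e-04 1.0e+00] 17861 mean [ 0.5678 -0.2554  0.1   ]
[[-3.92843815e-04  1.21925645e-01 -9.92539159e-01  5.50022818e-01]
 [ 1.02658500e-04 -9.92539226e-01 -1.21925694e-01 -2.52185734e-01]
 [-9.99999918e-01 -1.49790336e-04  3.77396192e-04  1.14048565e-01]
 [ 0.00000000e+00  0.00000000e+00  0.00000000e+00  1.00000000e+00]]
```

View pics/w10.png

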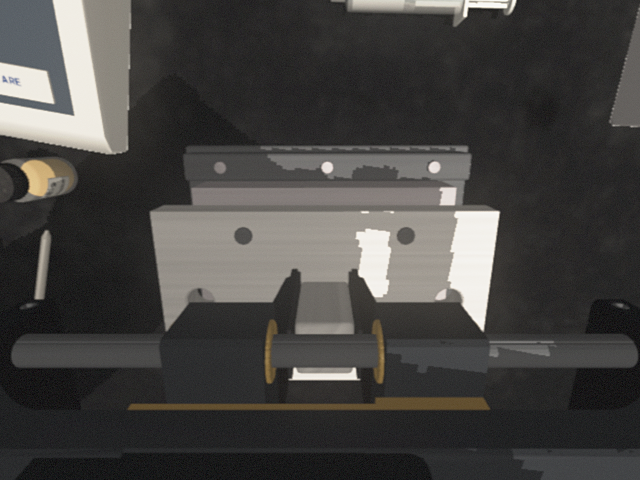

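View pics/s10.png

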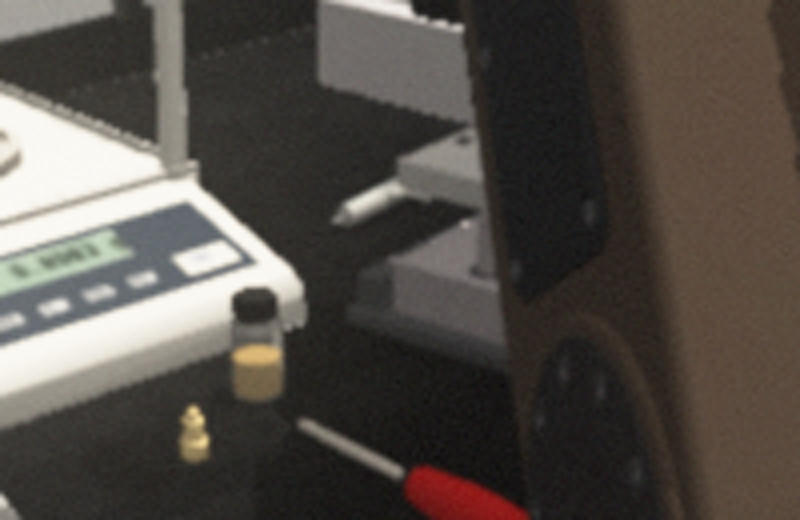

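The pins show through both holes, at (200,293) and (449,294). Lowering slowly and watching the force.

```bash
python3 -m pendant '[1,0.003,0,0,0,1,0.006,0,0,0,1,0.009,0,0,0,1,0.009,0,0,0]'; python3 -m pendant '[1,0.002,0,0,0,1,0.004,0,0,0,1,0.005,0,0,0]'
python3 - <<'E'
from h import *
c=cap('wrist');tilt(c)
cv2.imwrite('pics/w11z.png',cv2.resize(c['color'][140:340,140:510],(740,400),interpolation=cv2.INTER_CUBIC))
E
```

```text
time: 14.2
ee_pos: [0.5503, -0.2518, 0.1046]
eef_rot: [-31.7, 90.0, 155.4]
wrist_force: [-0.3, -1.0, -7.3]
width: 0.0236
time: 14.5
ee_pos: [0.5505, -0.2519, 0.0999]
eef_rot: [-12.5, 90.0, 174.5]
wrist_force: [0.5, -0.0, -6.4]
width: 0.0237
tilt 0.08634021242720159 n [1.2e-03 8.0e-04 1.0e+00] 17821 mean [ 0.5686 -0.2554  0.0863]
```

View pics/w11z.png

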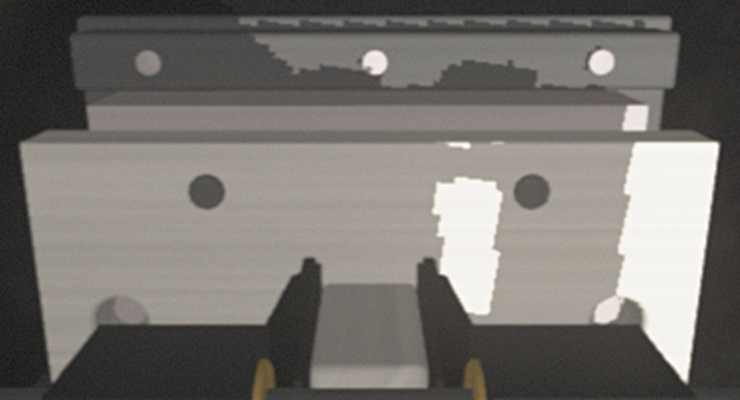

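The plate underside is at about 0.070, below the pin tips, with no contact force, and the pins sit symmetrically in the holes. Continuing down.

```bash
python3 -m pendant '[1,0.002,0,0,0,1,0.004,0,0,0,1,0.006,0,0,0,1,0.008,0,0,0,1,0.008,0,0,0]'; python3 -m pendant '[1,0,0,0,0]'
```

```text
time: 15.05
ee_pos: [0.5504, -0.2519, 0.0917]
eef_rot: [-31.8, 90.0, 155.2]
wrist_force: [0.5, 0.7, -6.2]
width: 0.0237
time: 15.15
ee_pos: [0.5506, -0.252, 0.092]
eef_rot: [35.1, 90.0, -137.8]
wrist_force: [-0.1, -0.4, -6.5]
width: 0.0236
```

```bash
python3 -m pendant '[1,0.002,0,0,0,1,0.004,0,0,0,1,0.006,0,0,0,1,0.008,0,0,0,1,0.010,0,0,0]'; python3 -m pendant '[1,0.002,0,0,0,1,0.004,0,0,0,1,0.005,0,0,0,1,0.005,0,0,0]'; python3 -c "
from h import *
tilt(cap('wrist'))"
```

```text
time: 15.65
ee_pos: [0.5506, -0.2519, 0.0819]
eef_rot: [9.2, 90.0, -163.8]
wrist_force: [0.7, 0.1, -6.2]
width: 0.0237
time: 16.05
ee_pos: [0.5505, -0.2519, 0.0769]
eef_rot: [-20.1, 90.0, 167.0]
wrist_force: [-0.8, -0.6, -6.8]
width: 0.0239
tilt 0.06164127233417608 n [3.e-04 1.e-03 1.e+00] 17947 mean [ 0.5685 -0.2553  0.0633]
```

```bash
python3 -m pendant '[1,0.002,0,0,0,1,0.004,0,0,0,1,0.006,0,0,0,1,0.006,0,0,0]'; python3 -m pendant '[1,0.001,0,0,0,1,0.001,0,0,0]'; python3 -m pendant '[1,0.001,0,0,0,1,0.001,0,0,0]'; python3 -c "
from h import *
tilt(cap('wrist'))"
```

```text
time: 16.5
ee_pos: [0.5504, -0.2519, 0.0707]
eef_rot: [-30.1, 90.0, 156.9]
wrist_force: [0.4, 0.0, -5.8]
width: 0.0237
time: 16.7
ee_pos: [0.5506, -0.252, 0.0702]
eef_rot: [133.0, 90.0, -40.0]
wrist_force: [-0.0, 0.3, -5.2]
width: 0.0236
time: 16.9
ee_pos: [0.5506, -0.252, 0.07]
eef_rot: [136.5, 90.0, -36.5]
wrist_force: [-3.7, 0.4, 4.0]
width: 0.0236
tilt 0.06817599846094512 n [6.e-04 1.e-03 1.e+00] 17946 mean [ 0.5686 -0.2553  0.0565]
```

Contact is felt at top-face height 0.0565, which puts the underside at 0.040 on the die. I'll release now.

```bash
python3 -m pendant '[0.8,0,0,0,0,0.6,0,0,0,0,0.4,0,0,0,0,0.2,0,0,0,0,0,0,0,0,0]'; python3 -m pendant '[0,0,0,0,0,0,0,0,0,0,0,0,0,0,0]';  python3 -c "
from h import *
c=cap('wrist');tilt(c); cv2.imwrite('pics/w12.png',c['color'])"
```

```text
time: 17.45
ee_pos: [0.5507, -0.252, 0.0691]
eef_rot: [126.6, 90.0, -46.4]
wrist_force: [-0.0, 0.1, 1.1]
width: 0.0505
time: 17.75
ee_pos: [0.5506, -0.252, 0.0691]
eef_rot: [102.6, 90.0, -70.3]
wrist_force: [-0.1, -0.2, -0.2]
width: 0.0748
tilt 0.14955638245268874 n [-2.6e-03  5.0e-04  1.0e+00] 16995 mean [ 0.5698 -0.2552  0.0565]
```

View pics/w12.png

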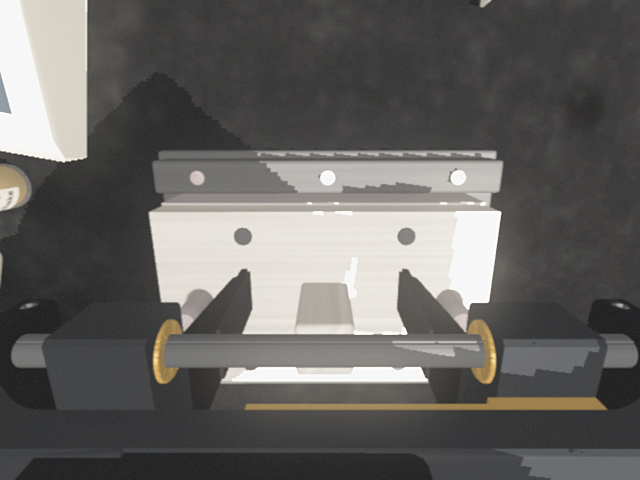

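The jaws are at 75 mm and the plate is free. The protruding pins are close to the finger backs, so I'll narrow the jaws a little and rise straight up.

```bash
python3 -m pendant '[0.4,0,0,0,0,0.4,-0.01,0,0,0,0.4,-0.03,0,0,0,0.4,-0.07,0,0,0,0.4,-0.11,0,0,0]'; python3 -m pendant '[0.4,-0.05,0,0,0,0.4,-0.08,0,0.03,0,0.4,-0.08,0,0.05,0,0.4,-0.08,0,0.05,0]';  python3 - <<'E'
from h import *
np.set_printoptions(precision=4,suppress=True)
c=cap('wrist'); cv2.imwrite('pics/w13.png',c['color']); print(tool()[:3,3])
r=optics.regions_of('wrist','top_plate'); P=cloud(c)
if r:
    q=P[r[0]['mask']]; q=q[~np.isnan(q).any(1)]; q=q[abs(q[:,2]-.056)<.005]; n=np.linalg.svd(q-q.mean(0),full_matrices=False)[2][2]; print(r[0]['p'],n*np.sign(n[2]),q.mean(0),len(q))
E
```

```text
time: 18.3
ee_pos: [0.5503, -0.2518, 0.1807]
eef_rot: [-33.1, 90.0, 153.9]
wrist_force: [0.7, -0.5, -0.5]
width: 0.0577
time: 18.7
ee_pos: [0.4994, -0.2582, 0.2611]
eef_rot: [133.0, 89.9, -40.1]
wrist_force: [0.7, -0.4, -0.1]
width: 0.0571
[ 0.5005 -0.2582  0.2603]
0.57 [-0.0004  0.0006  1.    ] [ 0.5459 -0.255   0.0565] 15766
```

View pics/w13.png

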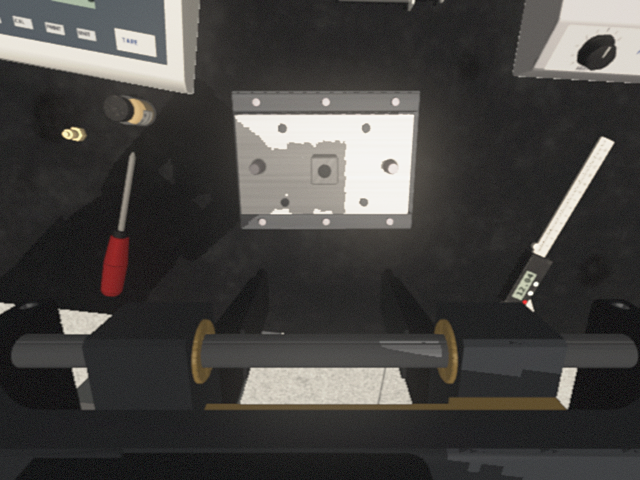

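The plate lies level on the die with its top at 0.0565 (0.056 expected). Both pins stand through the holes at (257,167) and (391,167), and the vial, fitting and screwdriver are undisturbed. Handing in.

```bash
python3 -c "
from bench import finish_job
print(finish_job())"
```

```text
the job is handed in; nothing more can be done
None
```

The press is closed: the top plate lies on the lower die with both guide pins through its holes, and the gripper has let go and moved clear. I handed the job in at about 19 s; no verdict was reported.

- **Pick-up and levelling:** I gripped the post on its two vertical faces and lifted the plate, still tilted 30°. The gripper cannot tilt, so I levelled the plate by pressing its low edge on the free worktop in front of the press, without letting go. The wrist force reached about 37 N there, the highest I read.
- **Closing:** I lined the plate up with the pins in the wrist camera and lowered it in small steps. I read no contact force until it bore on the die, at about 10 N, and then I released it.
- **Last checks:** The plate was level to within 0.1°. Its top face read 0.0565 m against the expected 0.056 m, and the worktop read about 0.5 mm high too. The force after release was about zero.
- **Bystanders:** The vial, fitting and screwdriver looked undisturbed in the last picture. The beaker and tweezers were outside it; I last saw them in place just after lifting the plate, and the arm did not go near them again.
- **Discrepancies:** The plate sat about 7 mm off-centre in the pads after levelling, which I allowed for when lining up. The wrist camera also seemed to be about 2 mm off sideways. It cancelled out because I measured plate and pins in the same picture.

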